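# Swing the plate to its stop and wedge it fast

## Task

The flat plate on the inspection fixture has swung out of place on its dowel, and the lock bolt sticks out into its path. Draw the bolt fully back by its knob, push the plate near its free corner so that it pivots on the dowel until it bears on the stop screw, and then slide the bolt in behind it until the tapered nose wedges the plate firmly between bolt and stop screw. Use no more force than it takes to hold it firmly, keep the plate flat on its dowel, and leave the micrometer and the dial indicator lying where they are.

Things in the scene. Friction and masses are not known exactly. Their poses are not given: they have to be found in the camera images.
- fixture: Dark steel tooling plate fixed to the table, 220 (x) x 250 (y) x 16 mm thick, with a grid of small tapped holes; origin: centre of its underside. It carries the dowel, the stop block, the bolt guide and the lock bolt. A ring gauge (bystander, 52 mm across, 16 high) lies on its near right corner, about x -84, y -85 mm.
- bolt_guide (a point): Middle of the top of the steel guide that the bolt slides in, at the right end of the fixture: 69 (x) x 44 (y) mm, top 43.5 mm above the table, its screw heads 48 mm. At x -21.5, y -88 mm in the fixture's frame.
- pivot (a point): Axis of the upright 16 mm steel dowel, at the top face of the fixture (16 mm above the table); the dowel ends 28 mm above this. At x +20, y +75 mm in the fixture's frame.
- cover_plate: The part: loose aluminium plate, its x -35 to +35, y +24 to -126 mm, 18 thick, corners rounded 10, low round boss on top, 0.3 to 0.65 kg, flat on the fixture with its bore (1 mm play) on the dowel. Origin: bore centre, underside; free end at -y. Starts turned 0.95 to 1.5 rad clockwise (from above) off the fixture's frame; home is parallel to it within 0.045 rad, +x long side on the stop screw.
- plate_corner (a point): Where to push: point on the plate's -x long side near its free end, at x -35, y -116 mm of the plate, half-way up its thickness (25 mm above the table). Pushing here along the plate's +x swings it home, anticlockwise from above.
- stop_block: Steel block 22 (x) x 34 (y) x 28 mm high fixed on the fixture at x +89, y -35 mm; origin: centre of its underside, 16 mm above the table. From its -x face an 11 mm threaded stop screw, 10 mm above the origin, stands out towards the plate by 19.5 to 26.5 mm: set by hand, differently each time, and not reported. The screw does not give way.
- lock_bolt: Origin: centre of the bolt's upright black knob, 52 mm above the table. Stem 16 mm diameter, from 14 mm below to 12 mm above it, 21 mm head above that, top 19 mm above. Bar 39 wide, 16 high, its top 18 mm below; tail 16 mm behind (-y of) the knob. It slides along the fixture's y with about 4 N friction and stays put: origin at x -21.5, y -215 mm fully back, up to 68 mm in. Starts 12 to 25 mm in.
- bolt_nose (a point): End of the bolt's nose, about 20 mm wide, 158 mm ahead (+y) of the knob. The nose tapers 1 in 4 on the side facing the plate (+x): the further in, the further it presses the plate's free corner towards the stop screw. With the plate on the stop it jams about 20 to 60 mm in from fully back. Fully back it clears the swinging plate by about 5 mm.
- micrometer: Outside micrometer 48 x 136 x 18 mm lying near the front edge of the table, a bystander.
- dial_indicator: Dial indicator 114 x 57 x 24 mm lying on its back at the front left, a bystander.

How it is judged:
On the way, in this order (a step that is already met when the one before it is completed fails the run):
1. the lock bolt is drawn back, to within 8 mm of its end stop (y of lock_bolt in the frame of fixture below -0.207 m), for 0.1 s.
2. with the bolt still drawn back, the plate bears on the stop screw (contact force between cover_plate and stop_block above 0.5 N and y of lock_bolt in the frame of fixture below -0.203 m), for 0.1 s.
At the end, for the whole second after the job is handed in: The plate lies flat and still on its dowel (within 4 mm), parallel to the fixture within 0.08 rad, wedged: it presses on the stop screw and on the bolt's nose with more than 2 N each, with the bolt let go (contact force between cover_plate and stop_block above 2 N and contact force between cover_plate and lock_bolt above 2 N and y of lock_bolt in the frame of fixture above -0.2 m and angle between the x axis of cover_plate and the x axis of fixture, either way round below 0.08 rad and distance between cover_plate and pivot below 0.004 m and angle between cover_plate's own z axis and vertical below 0.04 rad and linear speed of cover_plate below 0.01 m/s); the robot touches nothing.
It fails at once if the plate is rammed on the stop screw (more than 70 N) (contact force between cover_plate and stop_block above 70 N).
It fails at once if the bolt is rammed against the plate (more than 70 N) (contact force between cover_plate and lock_bolt above 70 N).
It fails at once if the plate is lifted or pushed off its dowel (distance between cover_plate and pivot above 0.012 m).
It fails at once if the micrometer is displaced by more than 20 mm (distance of micrometer from where it was at the start of the episode above 0.02 m).
It fails at once if the dial indicator is displaced by more than 20 mm (distance of dial_indicator from where it was at the start of the episode above 0.02 m).
It also fails if it takes over 69 s, if anything falls off the work surface, if the arm or the gripper's body presses on something with over 40 N, if the wrist force passes 120 N, or if a joint passes its speed limit or range.

## Robot

A 6-joint arm with a two-finger parallel gripper is mounted at the origin on a cart in front of the work surface, level with it; the furniture and walls round the work are solid. World frame = base frame: x ahead of the robot, y to its left, z up, the work surface at z = 0. Lengths are in m, angles in rad, forces in N, time in s.
With the tool pointing down it reaches from about 0.35 to 0.775 m from the base axis. Payload 7.3 kg.
Tool frame: the origin (TCP) lies at the very end of the fingers, on their centre line; the grasp point (between the pads) lies 19 mm behind it; z points along the fingers, y is the line along which they close (so a half turn about z gives the same grasp; the last joint's range is limited). The gripper opens to 92 mm and grips with 3 to 60 N. Pads are 19 mm wide; open, the fingers measure 130 mm over their backs; the gripper's body (75 mm by 190 mm) begins 47 mm behind the grasp point.
Start: joints at [1.026, 0.342, 1.524, -0, 1.275, -0.146], TCP at [0.204, 0.484, 0.227] pointing down, gripper open.
Joint ranges: [-2.53, 2.53], [-0.77, 2.02], [0.04, 2.7], [-1, 4.14], [0.28, 2.66], [-3.11, 3.11]. Speed limits (rad/s): [2.57, 2.57, 3.14, 3.14, 3.14, 3.14].

## Interface

Orientations are given as [roll, pitch, yaw] about the fixed x, y, z axes, in that order (R = Rz(yaw) Ry(pitch) Rx(roll)).
In Python, from cell import robot gives the robot as it stands.
- The arm moves only by the tool apply_moves, never from a script. Its argument "motion" is text: rows parted by semicolons, each of 7 numbers parted by spaces: the opening in per cent of the stroke, from 0 (shut) to 100 (fully open), then the shift along the tool's x, y, z in cm, then the turn, a rotation vector about the tool's x, y, z in rad. A call has 1 to 20 rows; each row shifts and turns the commanded pose from where the row before left it, along the tool's axes as they then stand; what a row does not reach is not made up. A row lasts 1/8 s, in which the tool goes at most 62.5 mm and 10.7 degrees, less where a joint would pass 70% of its speed; a pose out of reach is approached as far as the arm can. A call with a gripper value outside its range is refused whole. The fingers move at their own pace and stop on an object; "force" is the grip in N (left out, the last holds). Time passes only in rows, so rows that do not move let the fingers close. It gives the time, the measured TCP pose, the force, the opening and the grip force at its end, in the units of the state.
- robot.observe(): the state, without advancing time (a new reading comes with each control period).
- robot.read_camera(name): name is "side" or "top" or "wrist"; returns a dict with "img" (384x512x3 uint8, red, green, blue), "fovy" (degrees; the focal length in pixels is half the picture's height over the tangent of half this angle, whatever the lens; pixels are square), "cx", "cy" (the principal point, pixels), "R" (3x3) and "t" (3): a world point X has camera coordinates R X + t; the wrist camera has in their place "hand_eye" (4x4, takes a point from camera to tool coordinates, whose origin is the TCP and whose axes are the flange's). Camera axes: x right, y down, z forward; pixel columns grow to the right and rows downward; lengths in m; the calibration is good to about 2 mm. A picture is of the moment at which its call begins: read the wrist's pose just before it. There is no depth.
- robot.hand_in(): hands the job in; it is judged then, once.
Trained networks look in a picture, given as the dict that the camera call returned (one of the last four; its "shot" number tells which), for a name from the list of things; names that differ only in an ending like _2 or _b are one class to them, and where a whole thing is asked for, a point or a joint stands for the part that bears it (a point fixed in the world has none). Each returns a list of dicts, best first, with "score" (0 to 1); they miss things now and then, are a little off and sometimes report something else, mostly with a low value. They report only what shows in the picture. A call takes as long as a camera call.
- robot.search_frame(target, picture): "centre" ([x, y, z] in m, in world coordinates, good to about 4 mm: the middle of the surface that is visible of it).
- robot.trace(target, picture): "pixels" (384x512 bool, what is visible of it).
The state is a dict: "time": time; "qpos": joint angles; "qvel": joint speeds; "joint_efforts": joint torques, N m; "tool_pos": TCP position; "tool_rot": TCP orientation; "contact_force": force on the tool from outside, world axes, zero at the start; "torque": the same for the moment, N m; "opening": finger opening in m; "grip_force": force on a finger pad.
Only numpy, scipy, OpenCV 4.12 (cv2) and the standard library are available. Lean on these libraries where they do the work, as an engineer would, in place of code of your own. Each camera call takes 0.05 s, during which the arm holds its last target. There are 200 camera calls.

## Working session

There is one attempt and no reset: what is moved stays moved. The work goes in short steps, Python scripts to look and compute and a tool call to move; the robot and the scene stay as the last step left them, time stands still between calls to the robot, and variables do not carry over. Pictures are saved under pics/ and viewed, at most 10 in all, crops included, and the job is handed in when it is done.

Besides the shell and the picture viewer there is one more tool, called after ">>>" by a JSON object that holds its "fn" and its "kwargs". apply_moves: Moves the arm, as the interface text tells. Its arguments: {"type":"object","properties":{"motion":{"type":"string"},"force":{"type":"number"}},"required":["motion"]}

```bash
mkdir -p pics; ls
cat > h.py <<'E'
from cell import robot
import numpy as np, cv2
def save(p,n,crop=None,s=1):
    im=p['img'][:,:,::-1]
    if crop: im=im[crop[1]:crop[3],crop[0]:crop[2]]
    cv2.imwrite('pics/'+n,cv2.resize(im,None,fx=s,fy=s,interpolation=cv2.INTER_CUBIC))
def f(p): return p['img'].shape[0]/2/np.tan(np.radians(p['fovy'])/2)
def ray(p,u,v,z):
    d=p['R'].T@np.array([(u-p['cx'])/f(p),(v-p['cy'])/f(p),1]); c=-p['R'].T@p['t']
    return c+d*(z-c[2])/d[2]
def proj(p,X):
    c=p['R']@np.array(X)+p['t']; return f(p)*c[0]/c[2]+p['cx'],f(p)*c[1]/c[2]+p['cy']
E
python3 - <<'E'
from h import *
o=robot.observe(); print({k:np.round(v,3) for k,v in o.items()})
p=robot.read_camera('top'); save(p,'top1.png',s=1.5)
print(-p['R'].T@p['t'])
for n in ['fixture','bolt_guide','pivot','cover_plate','plate_corner','stop_block','lock_bolt','bolt_nose','micrometer','dial_indicator']:
    r=robot.search_frame(n,p); print(n,[(np.round(x['centre'],3).tolist(),round(x['score'],2)) for x in r[:2]],[np.round(proj(p,x['centre'])) for x in r[:1]])
q=robot.read_camera('side'); save(q,'side1.png',s=1.5); print(-q['R'].T@q['t'])
for n in ['fixture','bolt_guide','cover_plate','plate_corner','stop_block','lock_bolt']:
    r=robot.search_frame(n,q); print(n,[(np.round(x['centre'],3).tolist(),round(x['score'],2)) for x in r[:2]])
E
```

```text
pics
{'time': np.float64(0.0), 'qpos': array([ 1.026,  0.343,  1.525,  0.   ,  1.275, -0.146]), 'qvel': array([ 0.002, -0.   , -0.002, -0.001, -0.   , -0.001]), 'joint_efforts': array([ 1.0000e-03, -4.3124e+01, -2.4422e+01,  7.2000e-02,  5.6000e-02,
       -0.0000e+00]), 'tool_pos': array([0.204, 0.483, 0.226]), 'tool_rot': array([-3.14 , -0.   ,  2.743]), 'contact_force': array([ 0.649, -1.052,  0.151]), 'torque': array([ 0.021,  0.034, -0.001]), 'grip_force': np.float64(0.0), 'opening': np.float64(0.092)}
[0.37783775 0.04310754 0.92411179]
fixture [([0.567, 0.08, 0.017], 0.92)] [array([242., 166.])]
bolt_guide [([0.564, 0.078, 0.015], 0.6)] [array([242., 167.])]
pivot [([0.567, 0.076, 0.014], 0.62), ([0.356, -0.119, 0.018], 0.51)] [array([243., 166.])]
cover_plate [([0.517, 0.15, 0.034], 0.7), ([0.56, -0.046, 0.032], 0.32)] [array([213., 183.])]
plate_corner [([0.518, 0.149, 0.036], 0.73), ([0.356, -0.118, 0.014], 0.26)] [array([214., 183.])]
stop_block [([0.644, 0.091, 0.033], 0.8)] [array([238., 135.])]
lock_bolt [([0.561, -0.047, 0.033], 0.78), ([0.518, 0.15, 0.034], 0.73)] [array([292., 168.])]
bolt_nose [([0.566, -0.048, 0.034], 0.63)] [array([292., 166.])]
micrometer [([0.357, -0.122, 0.016], 0.65)] [array([321., 250.])]
dial_indicator [([0.38, 0.263, 0.013], 0.71)] [array([167., 238.])]
[0.36140201 0.73883251 0.50335587]
fixture [([0.567, 0.129, 0.018], 0.66)]
bolt_guide [([0.562, 0.134, 0.018], 0.57)]
cover_plate [([0.516, 0.165, 0.032], 0.65)]
plate_corner [([0.516, 0.162, 0.036], 0.6)]
stop_block [([0.638, 0.101, 0.034], 0.86)]
lock_bolt [([0.556, -0.053, 0.032], 0.55)]
```

View pics/top1.png

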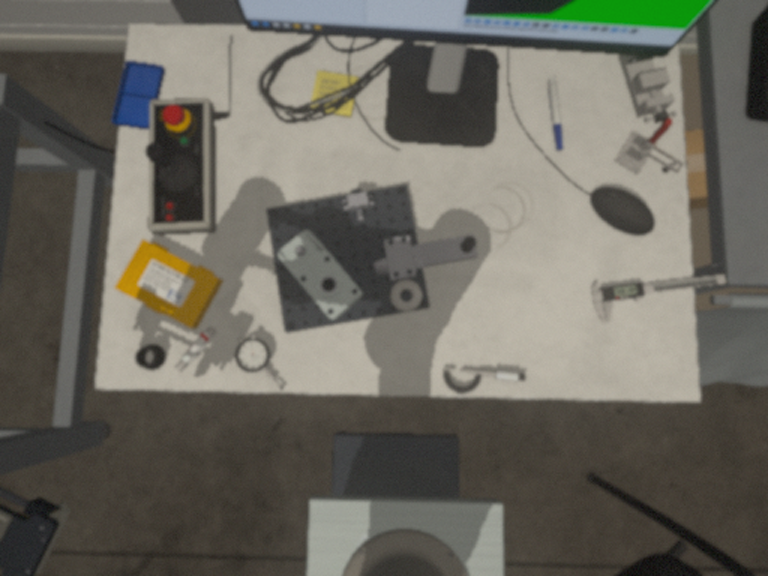

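View pics/side1.png

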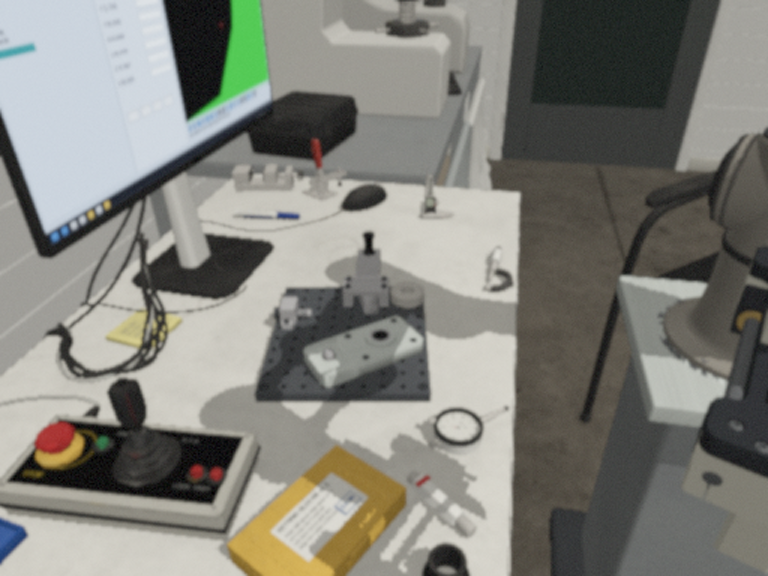

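The top view shows the fixture corners at about (178,139), (273,122), (285,204) and (192,221) in raw pixels. The knob is at (312,162), the stop block at (239,135), and the plate runs from (200,163) to (228,203). I'll fit the poses.

```bash
cat >> h.py <<'E'
def fix(p):
    C=np.array([ray(p,u/1.5,v/1.5,.016)[:2] for u,v in[(267,209),(409,183),(428,306),(288,331)]]) # (+x+y),(+x-y),(-x-y),(-x+y)
    return C
E
python3 - <<'E'
from h import *
p=robot.read_camera('top')
C=fix(p); c=C.mean(0); print(C.round(3).tolist(),c.round(4))
ey=(C[0]-C[1]+C[3]-C[2])/2; ex=(C[0]-C[3]+C[1]-C[2])/2
print('len',np.linalg.norm(ex),np.linalg.norm(ey),'yaw',np.arctan2(ex[1],ex[0]),np.arctan2(-ey[0],ey[1]))
for n,z in [('fixture',.016),('cover_plate',.034),('lock_bolt',.034),('stop_block',.044)]:
    r=robot.trace(n,p)
    m=r[0]['pixels'].astype(np.uint8); print(n,r[0]['score'],m.sum())
    cs=max(cv2.findContours(m,0,2)[0],key=len)[:,0]
    W=np.array([ray(p,u,v,z)[:2] for u,v in cs]); 
    R=cv2.minAreaRect((W*1000).astype(np.float32)); print(R)
k=ray(p,468/1.5,243/1.5,.071);print('knob',k)
E
```

```text
[[0.635, 0.248], [0.686, 0.002], [0.471, -0.033], [0.424, 0.202]] [0.5536 0.1048]
len 0.21681582505529676 0.24570026002313652 yaw 0.18657089953888387 0.20082464306564204
fixture 0.9 6943
((566.3182373046875, 62.18360900878906), (229.12054443359375, 348.5146484375), 11.750781059265137)Traceback (most recent call last):
  File "<stdin>", line 8, in <module>
IndexError: list index out of range
```

>>> {"fn": "apply_moves", "kwargs": {"motion": "100 -4.3 -3.2 -0.5 0 0 0;100 -4.3 -3.2 -0.5 0 0 0;100 -4.3 -3.2 -0.5 0 0 0;100 -4.3 -3.2 -0.5 0 0 0;100 -4.3 -3.2 -0.5 0 0 0;100 -4.3 -3.2 -0.5 0 0 0;100 -4.3 -3.2 -0.5 0 0 0;100 -4.3 -3.2 -0.5 0 0 0;100 -4.3 -3.2 -0.5 0 0 0;100 -4.3 -3.2 -0.5 0 0 0;100 0 0 0 0 0 0.162;100 0 0 0 0 0 0.162;100 0 0 0 0 0 0.162;100 0 0 0 0 0 0.162;100 0 0 0 0 0 0.162;100 0 0 0 0 0 0.162;100 0 0 0 0 0 0;100 0 0 0 0 0 0", "force": 15}}

```text
time: 3.3
tool_pos: [0.4758, 0.022, 0.2767]
tool_rot: [3.141, -0.0, 1.774]
contact_force: [0.4, -0.9, -0.2]
opening: 0.092
grip_force: 0.0
```

```bash
cat >> h.py <<'E'
from scipy.spatial.transform import Rotation as Ro
def wrist():
    o=robot.observe(); p=robot.read_camera('wrist')
    T=np.eye(4); T[:3,:3]=Ro.from_euler('xyz',o['tool_rot']).as_matrix(); T[:3,3]=o['tool_pos']
    M=np.linalg.inv(T@p['hand_eye']); p['R']=M[:3,:3]; p['t']=M[:3,3]; return o,p
E
python3 - <<'E'
from h import *
o,p=wrist(); save(p,'w1.png',s=1.5); print(o['tool_pos'].round(4),o['tool_rot'].round(4),o['contact_force'].round(2), (-p['R'].T@p['t']).round(3)); print(p['hand_eye'].round(3).tolist())
for n in ['fixture','cover_plate','lock_bolt','stop_block','bolt_guide','pivot','bolt_nose','plate_corner']:
    r=robot.search_frame(n,p); print(n,[(np.round(x['centre'],3).tolist(),round(x['score'],2)) for x in r[:2]])
E
```

```text
[0.4758 0.022  0.2767] [ 3.1415 -0.      1.7739] [ 0.36 -0.91 -0.16] [0.462 0.092 0.434]
[[0.0, -0.965, -0.263, 0.071], [1.0, 0.0, 0.0, 0.0], [-0.0, -0.263, 0.965, -0.157], [0.0, 0.0, 0.0, 1.0]]
fixture [([0.573, 0.088, 0.016], 0.59)]
cover_plate [([0.521, 0.152, 0.035], 0.73), ([0.555, -0.038, 0.038], 0.22)]
lock_bolt [([0.554, -0.04, 0.036], 0.66)]
stop_block [([0.643, 0.092, 0.036], 0.56)]
bolt_guide [([0.572, 0.085, 0.017], 0.72)]
pivot [([0.572, 0.086, 0.013], 0.86)]
bolt_nose [([0.555, -0.036, 0.032], 0.65)]
plate_corner [([0.514, 0.153, 0.035], 0.73)]
```

View pics/w1.png

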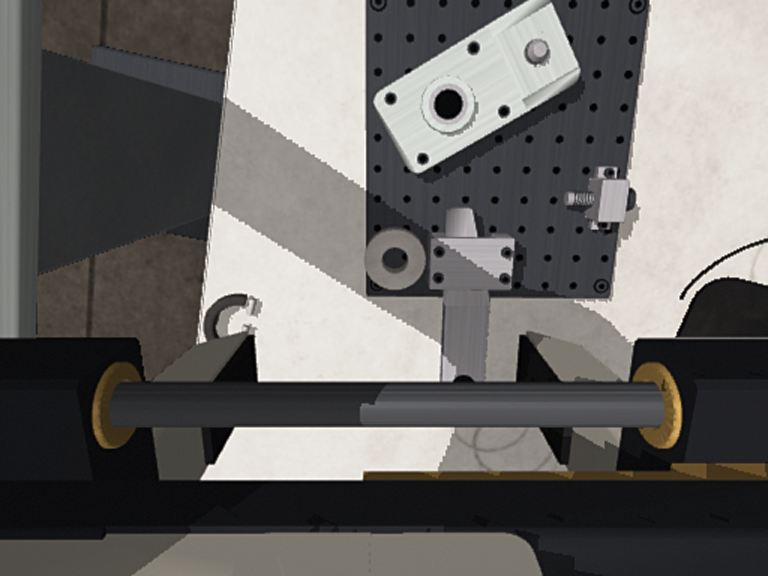

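The wrist view shows the fixture's near edge from (367,296) to (609,298) in the 1.5x picture, the dowel at (537,50), the guide with its tapered nose at (461,222), and the stop screw at (575,198). The knob is hidden behind the gripper bar at about (463,380).

Run:
```python
from h import *
o,p=wrist(); g=lambda u,v,z: ray(p,u/1.5,v/1.5,z)[:2]
A=g(367,297,.016);B=g(610,298,.016);L=g(366,10,.016)
print('edge',np.linalg.norm(B-A),'yaw',np.arctan2(*(B-A)[::-1]),np.arctan2(-(L-A)[0],(L-A)[1]))
yaw=.2
for yaw in (.19,.2,.205):
  R=np.array([[np.cos(yaw),-np.sin(yaw)],[np.sin(yaw),np.cos(yaw)]])
  est=[(A+B)/2-R@[0,-.125]]
  for (q,l) in [(g(537,50,.044),(.020,.075)),((g(431,238,.0435)+g(514,238,.0435)+g(514,290,.0435)+g(431,290,.0435))/4,(-.0215,-.088)),(g(612,200,.044),(.089,-.035))]:
    est.append(q-R@np.array(l))
  print(yaw,np.round(est,4).tolist())
O=np.mean(est,0)
nose=(g(447,208,.034)+g(476,208,.034))/2
print('nose',R.T@(nose-O), 'knob y', (R.T@(nose-O))[1]-.158)
print('screw tip',R.T@(g(566,198,.026+.004)-O))
bore=g(537,50,.044)
e=[g(374,98,.034),g(417,172,.034),g(580,78,.034)]
print('plate corners fix',[ (R.T@(x-O)).round(4) for x in e])
lens=g(447,104,.036);d=R.T@(bore-lens); print('boss->dowel',d, 'plate yaw rel', np.arctan2(-d[0],d[1]))
```

```text
edge 0.21841275089809295 yaw 0.19636773498827248 0.19361814037754824
0.19 [[0.5536, 0.1086], [0.5507, 0.1067], [0.5539, 0.1082], [0.5511, 0.1084]]
0.2 [[0.5524, 0.1083], [0.5515, 0.1067], [0.553, 0.1083], [0.5509, 0.1075]]
0.205 [[0.5518, 0.1082], [0.5519, 0.1067], [0.5526, 0.1083], [0.5508, 0.107]]
nose [-0.02983768 -0.0422707 ] knob y -0.20027069555190405
screw tip [ 0.0563966  -0.03491577]
plate corners fix [array([-0.1005,  0.0425]), array([-0.0666, -0.0134]), array([0.0572, 0.0562])]
boss->dowel [0.06416461 0.03639526] plate yaw rel -1.05483086604902
```

Run:
```python
from h import *
p=robot.read_camera('top'); print(proj(p,(.5707,-.0926,.071)))
save(p,'t2.png',(270,130,350,200),8)
```

```text
(np.float64(312.2013359415128), np.float64(161.03247456078134))
```

>>> {"fn": "apply_moves", "kwargs": {"motion": "100 -4.4 2.3 2 0 0 0;100 -4.4 2.3 2 0 0 0;100 -4.3 2.4 2 0 0 0;100 0 0 3 0 0 0;100 0 0 3 0 0 0;100 0 0 0 0 0 0"}}

```text
time: 4.6
tool_pos: [0.5691, -0.0922, 0.1545]
tool_rot: [-3.137, -0.003, 1.771]
contact_force: [0.2, 0.6, -0.0]
opening: 0.0919
grip_force: 0.0
```

Run:
```python
from h import *
o,p=wrist(); print(o['tool_pos'].round(4)); print(np.array(proj(p,(.5707,-.0926,.071)))*1.5); save(p,'w2.png',s=1.5)
```

```text
[ 0.5691 -0.0922  0.1545]
[389.59256713 295.62010807]
```

View pics/w2.png

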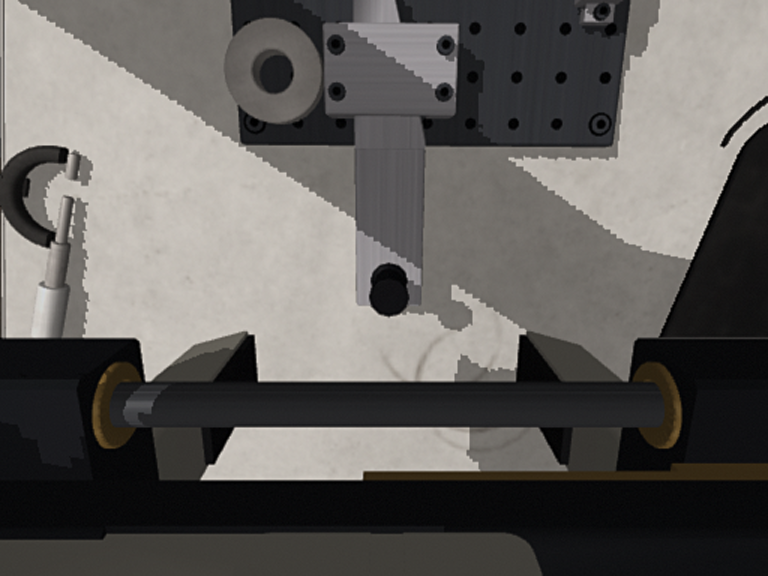

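The knob head is at (389,291), within 2 mm of the prediction. I'll go down and grip it.

>>> {"fn": "apply_moves", "kwargs": {"motion": "100 0.15 0.1 5 0 0 0;100 0 0 4.4 0 0 0;100 0 0 2 0 0 0;15 0 0 0 0 0 0;5 0 0 0 0 0 0;5 0 0 0 0 0 0;5 0 0 0 0 0 0;5 0 0 0 0 0 0", "force": 15}}

```text
time: 5.65
tool_pos: [0.5714, -0.0909, 0.0432]
tool_rot: [3.141, 0.0, 1.771]
contact_force: [1.1, 0.1, -0.1]
opening: 0.0462
grip_force: 0.0
```

>>> {"fn": "apply_moves", "kwargs": {"motion": "5 0 0 0.2 0 0 0;5 0 0 0 0 0 0;5 0 0 0 0 0 0;5 0 0 0 0 0 0;5 0 0 0 0 0 0"}}

```text
time: 6.28
tool_pos: [0.5695, -0.091, 0.0404]
tool_rot: [-3.138, -0.001, 1.771]
contact_force: [-5.4, -1.1, 2.5]
opening: 0.0197
grip_force: 15.0
```

>>> {"fn": "apply_moves", "kwargs": {"motion": "5 -0.3 0 0 0 0 0;5 -0.4 0 0 0 0 0;5 -0.4 0 0 0 0 0;5 -0.2 0 0 0 0 0;5 0 0 0 0 0 0"}}

```text
time: 6.9
tool_pos: [0.5719, -0.1029, 0.0403]
tool_rot: [-3.138, -0.002, 1.771]
contact_force: [-5.2, 2.0, 3.4]
opening: 0.0192
grip_force: 15.0
```

>>> {"fn": "apply_moves", "kwargs": {"motion": "5 -0.2 0 0 0 0 0;5 -0.2 0 0 0 0 0;5 -0.1 0 0 0 0 0;5 0 0 0 0 0 0"}}

```text
time: 7.4
tool_pos: [0.572, -0.1039, 0.0403]
tool_rot: [-3.136, -0.008, 1.771]
contact_force: [-6.7, 17.2, 6.8]
opening: 0.0191
grip_force: 15.0
```

```bash
cat >> h.py <<'E'
O=np.array([.552,.1077,0]);RF=Ro.from_euler('z',.2).as_matrix()
def tofix(X): return RF.T@(np.array(X)-O)
def toworld(X): return RF@np.array(X)+O
E
python3 - <<'E'
from h import *
o,p=wrist(); print(tofix(o['tool_pos']),RF.T@o['contact_force']); save(p,'w3.png',s=1.5)
E
```

```text
[-0.02248077 -0.2113554   0.04026091] [-3.11343644 18.17893998  6.79871651]
```

View pics/w3.png

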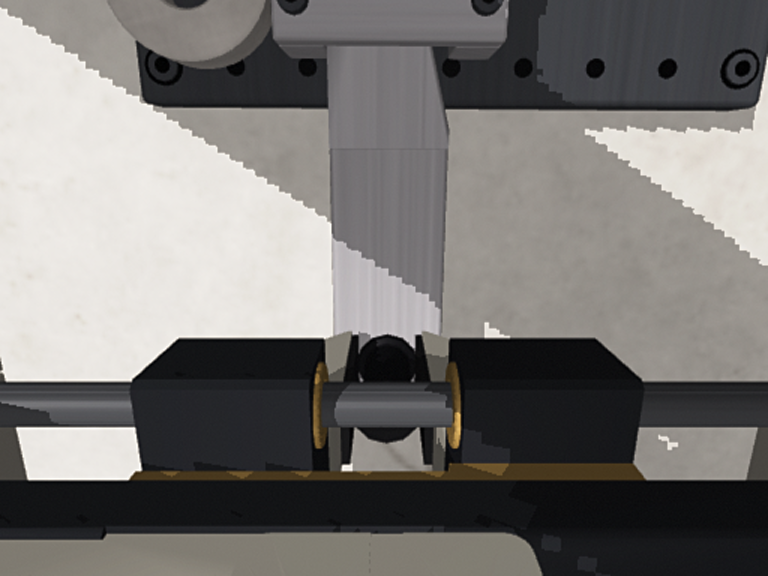

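The bolt is at its end stop: the force jumped to 18 N. I'll release it and go to the plate's free corner.

>>> {"fn": "apply_moves", "kwargs": {"motion": "50 0 0 0 0 0 0;60 0 0 0 0 0 0;60 0 0 0 0 0 0;60 0 0 0 0 0 0;50 0 0 -4.5 0 0 0;0 0 0 -4.5 0 0 0;0 5.07 -1.48 0 0 0 0;0 5.07 -1.48 0 0 0 0;0 5.07 -1.48 0 0 0 0;0 5.07 -1.48 0 0 0 0;0 5.07 -1.48 0 0 0 0;0 5.07 -1.48 0 0 0 0;0 0 0 0 0 0 0.176;0 0 0 0 0 0 0.176;0 0 0 0 0 0 0.176;0 0 0 0 0 0 0.176;0 0 0 0 0 0 0.176;0 0 0 0 0 0 0.176;0 0 0 0 0 0 0"}}

```text
time: 9.82
tool_pos: [0.4274, 0.1719, 0.1308]
tool_rot: [3.141, -0.0, 0.716]
contact_force: [0.5, -0.0, -0.3]
opening: 0.0008
grip_force: 0.0
```

Run:
```python
from h import *
o,p=wrist(); print(o['tool_pos'],o['tool_rot'],tofix(o['tool_pos'])); save(p,'w4.png',s=1.5)
t=robot.read_camera('top');s=robot.read_camera('side');save(s,'s2.png',(150,140,350,290),4)
```

```text
[0.42743599 0.17189608 0.13079817] [ 3.14146851e+00 -3.20729254e-04  7.16096362e-01] [-0.10932723  0.08766348  0.13079817]
```

View pics/w4.png

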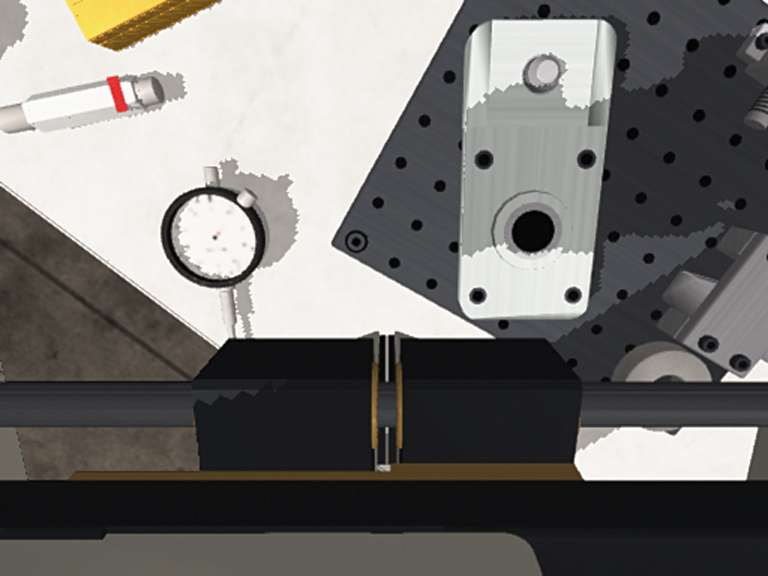

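The wrist view shows the plate almost aligned with the tool. Its left side runs from (467,60) to (459,300), its near end is at v≈319, and the dial stem tip is at (235,337).

Run:
```python
from h import *
o,p=wrist(); Rt=Ro.from_euler('xyz',o['tool_rot']).as_matrix()
for n,u,v,z in [('L top',467,60,.034),('L low',459,300,.034),('end',520,319,.034),('R low',591,290,.034),('R top',615,50,.034),('dowel',542,71,.044),('dialstem',235,337,.012)]:
    X=ray(p,u/1.5,v/1.5,z); print(n,(Rt.T@(X-o['tool_pos'])).round(4),tofix(X).round(4))
```

```text
L top [0.1135 0.0387 0.0968] [0.0083 0.1103 0.034 ]
L low [-0.0074  0.0397  0.0968] [-0.0962  0.0496  0.034 ]
end [-0.0184  0.0738  0.0968] [-0.0888  0.0145  0.034 ]
R low [-0.0017  0.1113  0.0968] [-0.0558 -0.0098  0.034 ]
R top [0.1179 0.1095 0.0968] [0.0472 0.051  0.034 ]
dowel [0.1071 0.0723 0.0868] [0.0194 0.0779 0.044 ]
dialstem [-0.0377 -0.0918  0.1187] [-0.1876  0.1489  0.012 ]
```

>>> {"fn": "apply_moves", "kwargs": {"motion": "0 0 0 4 0 0 0;0 0 0 4 0 0 0;0 0 0 2.8 0 0 0;0 0 1 0 0 0 0;0 0 0.3 0 0 0 0;0 0 0 0 0 0 0"}}

```text
time: 10.78
tool_pos: [0.437, 0.1621, 0.024]
tool_rot: [3.14, -0.002, 0.714]
contact_force: [0.2, 0.0, 0.1]
opening: 0.0006
grip_force: 0.0
```

>>> {"fn": "apply_moves", "kwargs": {"motion": "0 0 0.3 0 0 0 0;0 0 0.3 0 0 0 0;0 0 0.2 0 0 0 0"}}

```text
time: 11.15
tool_pos: [0.4413, 0.156, 0.0229]
tool_rot: [3.141, -0.0, 0.715]
contact_force: [-0.1, 0.6, -0.3]
opening: 0.0004
grip_force: 0.0
```

>>> {"fn": "apply_moves", "kwargs": {"motion": "0 0 0.3 0 0 0 0;0 0 0.3 0 0 0 0;0 0 0.2 0 0 0 0;0 0 0 0 0 0 0"}}

```text
time: 11.65
tool_pos: [0.4459, 0.15, 0.0226]
tool_rot: [-3.141, 0.001, 0.715]
contact_force: [-2.3, 0.6, 1.6]
opening: 0.0005
grip_force: 1.0
```

>>> {"fn": "apply_moves", "kwargs": {"motion": "0 -0.2 0.55 0 0 0 -0.05;0 -0.4 1.09 0 0 0 -0.1;0 -0.4 1.09 0 0 0 -0.1;0 -0.4 1.09 0 0 0 -0.1;0 -0.4 1.09 0 0 0 -0.1;0 -0.4 1.09 0 0 0 -0.1;0 -0.4 1.09 0 0 0 -0.1;0 -0.4 1.09 0 0 0 -0.1;0 -0.2 0.54 0 0 0 -0.05;0 -0.1 0.27 0 0 0 -0.025;0 0 0 0 0 0 0"}}

```text
time: 13.02
tool_pos: [0.5079, 0.0802, 0.0226]
tool_rot: [-3.141, 0.001, 1.54]
contact_force: [-3.1, -3.6, 1.5]
opening: 0.0005
grip_force: 1.9
```

Run:
```python
from h import *
o,p=wrist(); print(tofix(o['tool_pos']),o['tool_rot'],RF.T@o['contact_force']); save(p,'w5.png',s=1.5)
```

```text
[-0.04868603 -0.01814704  0.02261357] [-3.14065594e+00  5.69130233e-04  1.53974108e+00] [-3.72306563 -2.93273882  1.50979068]
```

View pics/w5.png

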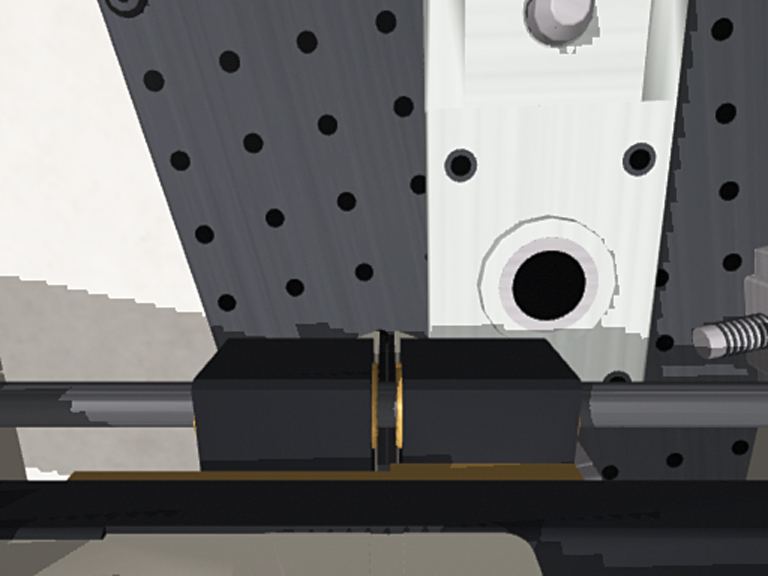

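The plate is following the finger. Its right side at (655,300) is still short of the screw tip at (697,340), so I'll continue slowly.

>>> {"fn": "apply_moves", "kwargs": {"motion": "0 -0.1 0.27 0 0 0 -0.025;0 -0.16 0.44 0 0 0 -0.04;0 -0.16 0.44 0 0 0 -0.04;0 -0.1 0.27 0 0 0 -0.025;0 -0.06 0.16 0 0 0 -0.015;0 0 0 0 0 0 0"}}

```text
time: 13.82
tool_pos: [0.5241, 0.0749, 0.0227]
tool_rot: [-3.141, 0.001, 1.685]
contact_force: [-3.9, -4.4, 2.3]
opening: 0.0005
grip_force: 2.3
```

>>> {"fn": "apply_moves", "kwargs": {"motion": "0 -0.04 0.11 0 0 0 -0.01;0 -0.04 0.11 0 0 0 -0.01;0 0 0 0 0 0 0"}}

```text
time: 14.2
tool_pos: [0.5263, 0.0743, 0.0227]
tool_rot: [-3.141, 0.001, 1.705]
contact_force: [-3.1, -4.8, 3.0]
opening: 0.0003
grip_force: 2.5
```

>>> {"fn": "apply_moves", "kwargs": {"motion": "0 -0.04 0.11 0 0 0 -0.01;0 -0.04 0.11 0 0 0 -0.01;0 0 0 0 0 0 0"}}

```text
time: 14.58
tool_pos: [0.5286, 0.0738, 0.0228]
tool_rot: [-3.141, 0.001, 1.725]
contact_force: [-3.7, -5.1, 2.5]
opening: 0.0007
grip_force: 2.5
```

>>> {"fn": "apply_moves", "kwargs": {"motion": "0 -0.04 0.11 0 0 0 -0.01;0 -0.04 0.11 0 0 0 -0.01;0 0 0 0 0 0 0"}}

```text
time: 14.95
tool_pos: [0.531, 0.0733, 0.0228]
tool_rot: [-3.141, 0.001, 1.745]
contact_force: [-3.4, -5.0, 2.9]
opening: 0.0005
grip_force: 2.5
```

>>> {"fn": "apply_moves", "kwargs": {"motion": "0 -0.04 0.11 0 0 0 -0.01;0 0 0 0 0 0 0"}}

```text
time: 15.2
tool_pos: [0.5312, 0.0731, 0.0227]
tool_rot: [-3.139, 0.0, 1.755]
contact_force: [-6.2, -5.8, 5.8]
opening: 0.0006
grip_force: 4.2
```

>>> {"fn": "apply_moves", "kwargs": {"motion": "0 -0.04 0.11 0 0 0 -0.01;0 0 0 0 0 0 0"}}

```text
time: 15.45
tool_pos: [0.5313, 0.0729, 0.0227]
tool_rot: [-3.137, -0.0, 1.765]
contact_force: [-9.2, -4.4, 8.5]
opening: 0.0004
grip_force: 6.1
```

The force rose while the tool stalled, so the plate is on the screw. I'll hold briefly, back off and lift.

>>> {"fn": "apply_moves", "kwargs": {"motion": "0 0 0.05 0 0 0 0;0 0 0 0 0 0 0;0 0 0 0 0 0 0"}}

```text
time: 15.82
tool_pos: [0.5314, 0.073, 0.0226]
tool_rot: [-3.136, -0.0, 1.766]
contact_force: [-10.3, -5.4, 9.2]
opening: 0.0007
grip_force: 7.0
```

>>> {"fn": "apply_moves", "kwargs": {"motion": "0 0 -0.3 0 0 0 0;0 0 -1 0 0 0 0;0 0 0 -5 0 0 0;0 0 0 -5 0 0 0;0 0 0 -3 0 0 0;0 0 0 0 0 0 0"}}

```text
time: 16.58
tool_pos: [0.5226, 0.0713, 0.1551]
tool_rot: [3.135, 0.001, 1.765]
contact_force: [-0.1, -0.0, -0.5]
opening: 0.0
grip_force: 0.0
```

Run:
```python
from h import *
o,p=wrist(); print(o['tool_pos'],o['tool_rot'],tofix(o['tool_pos'])); save(p,'w6.png',s=1.5)
```

```text
[0.52258559 0.07130972 0.15514332] [3.13529250e+00 8.84433895e-04 1.76520055e+00] [-0.03605771 -0.02982115  0.15514332]
```

View pics/w6.png

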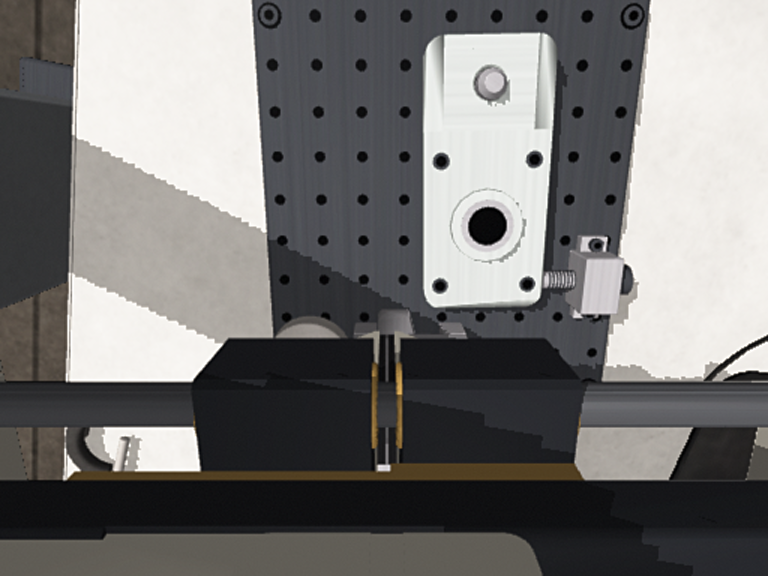

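The plate's right side touches the screw at (545,280). Next is the knob again.

>>> {"fn": "apply_moves", "kwargs": {"motion": "60 -4.5 0.4 0 0 0 0;60 -4.5 0.4 0 0 0 0;60 -4.5 0.4 0 0 0 0;60 -4.65 0.3 0 0 0 0;60 0 0 4.5 0 0 0;60 0 0 4.5 0 0 0;60 0 0 2.4 0 0 0;60 0 0 0 0 0 0;10 0 0 0 0 0 0;5 0 0 0 0 0 0;5 0 0 0 0 0 0;5 0 0 0 0 0 0;5 0 0 0 0 0 0;5 0 0 0 0 0 0;5 0 0 0 0 0 0", "force": 15}}

```text
time: 18.5
tool_pos: [0.5721, -0.1041, 0.0394]
tool_rot: [3.139, 0.001, 1.765]
contact_force: [5.1, 3.0, 1.1]
opening: 0.0195
grip_force: 15.0
```

>>> {"fn": "apply_moves", "kwargs": {"motion": "5 0.4 0 0 0 0 0;5 0.5 0 0 0 0 0;5 0.5 0 0 0 0 0;5 0.3 0 0 0 0 0;5 0 0 0 0 0 0"}}

```text
time: 19.12
tool_pos: [0.569, -0.0882, 0.0394]
tool_rot: [3.138, 0.002, 1.765]
contact_force: [5.2, -0.8, -0.3]
opening: 0.0193
grip_force: 15.0
```

>>> {"fn": "apply_moves", "kwargs": {"motion": "5 0.3 0 0 0 0 0;5 0.3 0 0 0 0 0;5 0 0 0 0 0 0"}}

```text
time: 19.5
tool_pos: [0.5679, -0.0825, 0.0394]
tool_rot: [3.138, 0.002, 1.765]
contact_force: [5.3, -1.9, 0.8]
opening: 0.0196
grip_force: 15.0
```

>>> {"fn": "apply_moves", "kwargs": {"motion": "5 0.3 0 0 0 0 0;5 0.2 0 0 0 0 0;5 0 0 0 0 0 0"}}

```text
time: 19.88
tool_pos: [0.567, -0.0776, 0.0395]
tool_rot: [3.138, 0.002, 1.765]
contact_force: [4.8, -1.0, 0.8]
opening: 0.0198
grip_force: 15.0
```

>>> {"fn": "apply_moves", "kwargs": {"motion": "5 0.2 0 0 0 0 0;5 0.2 0 0 0 0 0;5 0 0 0 0 0 0"}}

```text
time: 20.25
tool_pos: [0.5662, -0.0737, 0.0394]
tool_rot: [3.138, 0.002, 1.765]
contact_force: [5.2, -1.9, -0.2]
opening: 0.0199
grip_force: 15.0
```

>>> {"fn": "apply_moves", "kwargs": {"motion": "5 0.2 0 0 0 0 0;5 0.2 0 0 0 0 0;5 0 0 0 0 0 0"}}

```text
time: 20.62
tool_pos: [0.5654, -0.0698, 0.0394]
tool_rot: [3.138, 0.002, 1.765]
contact_force: [4.8, -1.1, 0.2]
opening: 0.0199
grip_force: 15.0
```

>>> {"fn": "apply_moves", "kwargs": {"motion": "5 0.2 0 0 0 0 0;5 0.2 0 0 0 0 0;5 0 0 0 0 0 0"}}

```text
time: 21.0
tool_pos: [0.5646, -0.0659, 0.0394]
tool_rot: [3.138, 0.002, 1.765]
contact_force: [5.0, -2.9, 0.3]
opening: 0.0195
grip_force: 15.0
```

>>> {"fn": "apply_moves", "kwargs": {"motion": "5 0.2 0 0 0 0 0;5 0.1 0 0 0 0 0;5 0 0 0 0 0 0"}}

```text
time: 21.38
tool_pos: [0.5641, -0.063, 0.0394]
tool_rot: [3.138, 0.002, 1.765]
contact_force: [5.0, -1.6, 0.7]
opening: 0.0193
grip_force: 15.0
```

>>> {"fn": "apply_moves", "kwargs": {"motion": "5 0.2 0 0 0 0 0;5 0.1 0 0 0 0 0;5 0 0 0 0 0 0"}}

```text
time: 21.75
tool_pos: [0.5635, -0.0601, 0.0394]
tool_rot: [3.138, 0.002, 1.765]
contact_force: [4.6, -2.3, 0.7]
opening: 0.0194
grip_force: 15.0
```

Run:
```python
from h import *
o,p=wrist(); save(p,'w7.png',s=1.5)
```

```text
(no output)
```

View pics/w7.png

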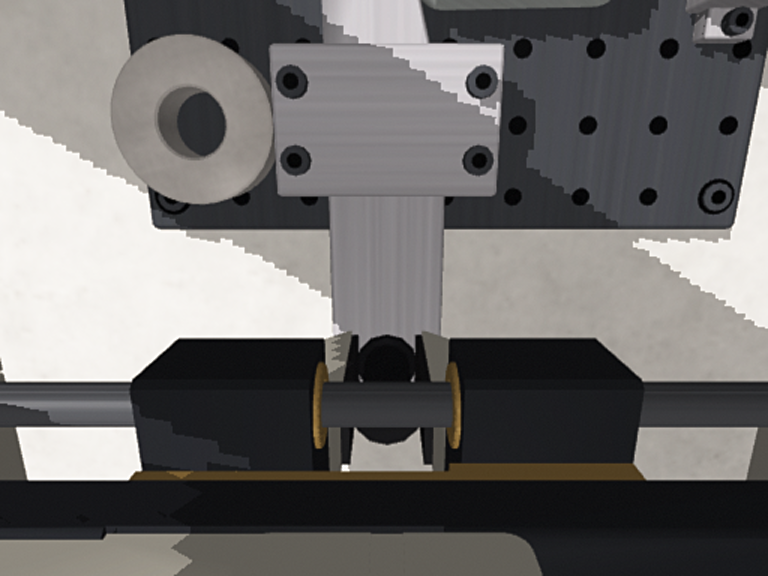

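The knob still sits in the grip at (387,358), so nothing has slipped, and the nose is beside the plate corner at the top of the picture. I'll continue in small steps.

>>> {"fn": "apply_moves", "kwargs": {"motion": "5 0.15 0 0 0 0 0;5 0.15 0 0 0 0 0;5 0 0 0 0 0 0"}}

```text
time: 22.18
tool_pos: [0.5629, -0.0571, 0.0394]
tool_rot: [3.138, 0.002, 1.765]
contact_force: [4.5, -2.1, 0.5]
opening: 0.0196
grip_force: 15.0
```

>>> {"fn": "apply_moves", "kwargs": {"motion": "5 0.15 0 0 0 0 0;5 0.15 0 0 0 0 0;5 0 0 0 0 0 0"}}

```text
time: 22.55
tool_pos: [0.5626, -0.0552, 0.0394]
tool_rot: [3.138, 0.004, 1.765]
contact_force: [5.2, -7.9, -0.1]
opening: 0.0195
grip_force: 15.0
```

>>> {"fn": "apply_moves", "kwargs": {"motion": "5 0.15 0 0 0 0 0;5 0.15 0 0 0 0 0;5 0 0 0 0 0 0"}}

```text
time: 22.92
tool_pos: [0.5623, -0.0541, 0.0395]
tool_rot: [3.138, 0.006, 1.765]
contact_force: [5.0, -14.6, -1.6]
opening: 0.0198
grip_force: 15.0
```

>>> {"fn": "apply_moves", "kwargs": {"motion": "5 0.12 0 0 0 0 0;5 0 0 0 0 0 0;5 0 0 0 0 0 0"}}

```text
time: 23.3
tool_pos: [0.5623, -0.0538, 0.0395]
tool_rot: [3.138, 0.007, 1.765]
contact_force: [5.5, -19.0, -3.6]
opening: 0.0193
grip_force: 15.0
```

>>> {"fn": "apply_moves", "kwargs": {"motion": "25 0 0 0 0 0 0;45 0 0 0 0 0 0;60 0 0 0 0 0 0;60 0 0 0 0 0 0;60 0 0 0 0 0 0;60 0 0 -4 0 0 0;60 0 0 -4 0 0 0;60 -3 0 -4 0 0 0;60 -3 0 0 0 0 0;60 0 0 0 0 0 0"}}

```text
time: 24.55
tool_pos: [0.5718, -0.1095, 0.159]
tool_rot: [3.141, 0.001, 1.763]
contact_force: [0.4, 0.3, 0.7]
opening: 0.0553
grip_force: 0.0
```

Run:
```python
from h import *
o,p=wrist(); print(o['tool_pos'],o['contact_force']); save(p,'w8.png',s=1.5)
g=lambda u,v,z: tofix(ray(p,u/1.5,v/1.5,z))
```

```text
[ 0.57180318 -0.1095195   0.15903144] [0.41805476 0.30631136 0.73156636]
```

View pics/w8.png

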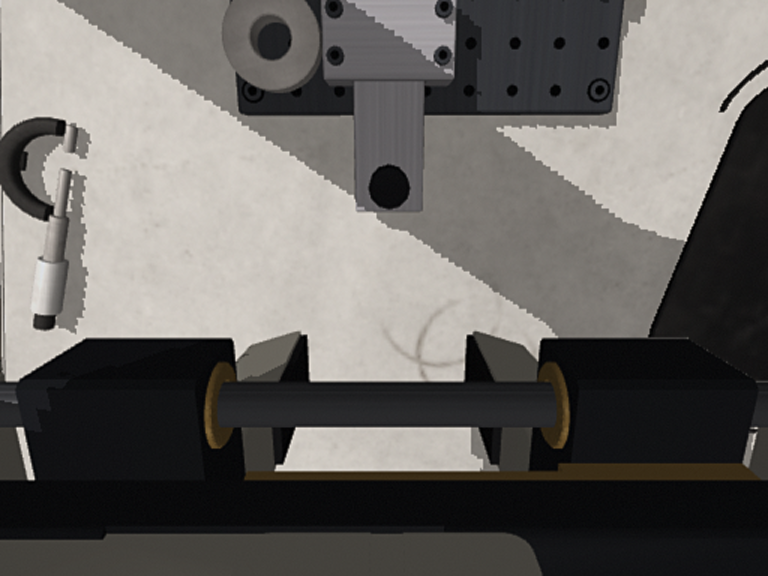

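The bolt stands about 50 mm in, with the knob at (389,187), and it is released. It jammed short of its 68 mm travel limit, so the plate is wedged, and the arm is clear. I'll hand in.

```bash
python3 -c "
from h import *
print(robot.hand_in())"
```

```text
the job is handed in; nothing more can be done
None
```

I drew the bolt back to its end stop, swung the plate onto the stop screw, and pushed the bolt about 50 mm in until it jammed at about 19 N. I then let go of the knob and handed in with the arm clear. The hand-in returned no verdict, and I couldn't measure the final contact forces on the plate.

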